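# Open the gluing jig

### The job

Open the blue gluing jig: swing both red-knobbed clamps fully off the cover plate, lift the plate straight up off its two tight dowels, keeping it level all the way, and lay it down, grip upwards, square in the middle of the black mat with its long side along the mat's. The white-capped vial on the mat must first be moved: stand it upright on the bare bench, clear of the mat and the jig. Leave the test strip in its bed, do not drop the plate or tip the vial, and do not disturb the other things on the bench.

Things in the scene. Friction and masses are not known exactly. Their poses are not given: they have to be found in the camera images.
- jig: blue gluing jig fixed to the bench, base 150 x 124 x 14 mm (x, y, z); origin: centre of its underside, z up. Two steel seats (top 22 mm above the bench) each carry a steel dowel of 10 mm diameter at x = +-50 mm, y = 0; the dowels reach 57 mm above the bench, i.e. 35 mm above the seats and 23 mm above the top of the seated plate.
- plate: aluminium cover plate, 130 x 80 x 12 mm, about 0.35 kg, with two through holes of 11.8 mm at x = +-50 mm; origin: centre of its underside, z up. At the start it is seated on the dowels, its axes along those of the jig, underside 22 mm above the bench.
- plate_grip (a point): centre of the black bar grip on the middle of the plate: bar 40 mm along the plate's x, 16 mm wide (y), 18 mm tall, its centre 37 mm above the plate's underside and 25 mm above its top; clear space of 16 mm under the bar except for two posts
- clamp_a_knob (a point): clamp A: red round knob (14 mm diameter, 52 mm tall, upright) on the free end of a steel swing clamp of the jig; the point is on the knob's axis, 9 mm below its top and 43 mm above the clamp arm's top; 32 mm horizontally from the clamp's pivot. The clamp arm (16 mm wide, 8 mm thick) reaches over the plate about 1 mm above it.
- clamp_b_knob (a point): clamp B: red round knob (14 mm diameter, 52 mm tall, upright) on the free end of a steel swing clamp of the jig; the point is on the knob's axis, 9 mm below its top and 43 mm above the clamp arm's top; 32 mm horizontally from the clamp's pivot. The clamp arm (16 mm wide, 8 mm thick) reaches over the plate about 1 mm above it.
- clamp_a_pivot (a point): pivot post of clamp A, at x = +46, y = +54 mm in the jig frame; the point is on the vertical hinge axis, level with the plate's top (z 34.5 mm in the jig frame)
- clamp_b_pivot (a point): pivot post of clamp B, at x = -46, y = -54 mm in the jig frame; the point is on the vertical hinge axis, level with the plate's top (z 34.5 mm in the jig frame)
- clamp_a (a joint): hinge of clamp A about the vertical, 0 to 1.75 rad. 0: the arm points straight across the plate, along the jig's -y axis; growing values turn it anticlockwise seen from above, to pi/2 where it points along the jig's +x axis, outside the plate; wholly clear of the plate above about 1.3. It stays where it is left; about 2 N at the knob moves it.
- clamp_b (a joint): hinge of clamp B about the vertical, 0 to 1.75 rad. 0: the arm points straight across the plate, along the jig's +y axis; growing values turn it anticlockwise seen from above, to pi/2 where it points along the jig's -x axis, outside the plate; wholly clear of the plate above about 1.3. It stays where it is left; about 2 N at the knob moves it.
- strip: copper-coloured test strip, 60 x 25 x 4 mm, loose in the bed of the jig under the plate, its top 4 mm below the plate; origin: centre of its underside
- mat: black rubber mat fixed on the bench, 160 x 120 x 4 mm (x, y, z); origin: centre of its underside, x along its long side
- vial_mat_mid (a point): glass sample vial with a white screw cap, 24 mm diameter, 54 mm tall, standing on the mat at the start; the point is its centre, half-way up
- vial_gap_mid (a point): bystander: glass sample vial with a black screw cap, upright, 24 mm across, 54 mm tall; the point is on its axis, 27 mm up from its foot
- bottle_mid (a point): bystander: media bottle with a blue cap, upright, 70 mm across, 143 mm tall; the point is on its axis, 71 mm up from its foot
- beaker_mid (a point): bystander: glass beaker with a spout, upright, 92 mm across, 118 mm tall; the point is on its axis, 59 mm up from its foot
- stopper_mid (a point): bystander: black rubber stopper, standing on the bench, 30 mm across, 24 mm tall; the point is on its axis, 12 mm up from its foot
- stand_rod (a point): obstacle: a point 0.2 m up the upright rod of the retort stand at the right, fixed; the rod is 0.64 m tall. Its base (215 x 125 mm, 16 mm tall) reaches 130 mm from the rod towards the robot and 40 mm to the left; a spirit lamp stands on it and clamps hold a glass flask over it, up to about 0.4 m high, within 50 mm of the rod to the left and 130 mm towards the robot: reach round in front of it
Things that resemble listed ones, but are neither listed nor needed, are in the scene too. What is shaped like the part that bears vial_mat_mid but yellow is not meant.

How it is judged:
On the way:
1. with both clamps swung off it, the plate is lifted level and straight up until it is clear of the dowels (more than 36 mm above its seats, still over the jig) (value of joint each of clamp_a, clamp_b above 1.15 rad and z of plate in the frame of jig above 0.058 m and horizontal distance between plate and jig below 0.025 m and angle between plate's own z axis and vertical below 0.17 rad), for 0.05 s.
At the end, for the whole second after the job is handed in: plate at rest flat on the mat, grip up, centred within 20 mm along each mat axis and square within 0.17 rad; both clamps above 1.15 rad; white-capped vial upright on the bare bench, its centre over 10 mm outside the mat; strip within 10 mm of the middle of its bed (x of plate in the frame of mat between -0.02 and 0.02 m and y of plate in the frame of mat between -0.02 and 0.02 m and z of plate in the frame of mat below 0.008 m and angle between the x axis of plate and the x axis of mat, either way round below 0.17 rad and angle between plate's own z axis and vertical below 0.05 rad and linear speed of plate below 0.01 m/s and value of joint each of clamp_a, clamp_b above 1.15 rad and angle between vial_mat_mid's own z axis and vertical below 0.1 rad and height (world z) of vial_mat_mid between 0.02 and 0.0295 m and (x of vial_mat_mid in the frame of mat above 0.09 m or x of vial_mat_mid in the frame of mat below -0.09 m or y of vial_mat_mid in the frame of mat above 0.07 m or y of vial_mat_mid in the frame of mat below -0.07 m) and horizontal distance between strip and jig below 0.01 m and z of strip in the frame of jig below 0.02 m); the robot touches nothing.
It fails at once if the plate is tilted by more than 0.17 rad (10 degrees) (angle between plate's own z axis and vertical above 0.17 rad).
It fails at once if the plate falls freely from more than 25 mm above the bench (height (world z) of plate above 0.03 m and contact force between plate and anything else below 0.01 N).
It fails at once if the white-capped vial is tipped over (angle between vial_mat_mid's own z axis and vertical above 0.6 rad).
It fails at once if a bystander (black-capped vial, blue-capped bottle, beaker, rubber stopper) is moved more than 20 mm or tipped (distance of any of vial_gap_mid, bottle_mid, beaker_mid, stopper_mid from where it was at the start of the episode above 0.02 m or angle between any of vial_gap_mid, bottle_mid, beaker_mid, stopper_mid's own z axis and vertical above 0.3 rad).
It also fails if it takes over 72 s, if anything falls off the work surface, if the arm or the gripper's body presses on something with over 40 N, if the wrist force passes 120 N, or if a joint passes its speed limit or range.

### The arm

A 6-joint arm with a two-finger parallel gripper is mounted at the origin on a cart in front of the work surface, level with it; the furniture and walls round the work are solid. World frame = base frame: x ahead of the robot, y to its left, z up, the work surface at z = 0. Lengths are in m, angles in rad, forces in N, time in s.
With the tool pointing down it reaches from about 0.275 to 0.775 m from the base axis. Payload 14.6 kg.
Tool frame: the origin (TCP) lies at the very end of the fingers, on their centre line; the grasp point (between the pads) lies 19 mm behind it (r.grip_depth is the distance from the TCP to the grasp point, in m); z points along the fingers, y is the line along which they close (so a half turn about z gives the same grasp; the last joint's range is limited). The gripper opens to 85 mm and grips with 20 to 120 N. Pads are 22 mm wide; open, the fingers measure 114 mm over their backs; the gripper's body (76 mm by 85 mm) begins 54 mm behind the grasp point. The pads swing forward as they close: fully open they stand 13 mm farther back than shut.
Start: joints at [-1.46, 0.263, -0.048, 1.259, 0, 1.415], TCP at [0.138, -0.507, 0.231] pointing down, gripper open.
Joint ranges: [-2.65, 2.65], [-0.89, 1.7], [-1.18, 1.37], [-2.13, 2.11], [-1.35, 1.29], [-3.14, 3.14]. Speed limits (rad/s): [1.89, 1.89, 2.57, 2.79, 3.14, 3.14].

### API

Orientations are given as a rotation vector (axis times angle).
In Python, from station import r gives the robot as it stands.
- The arm moves only by the shell command python3 -m inch 'ROWS' [FORCE]. ROWS is JSON, a list that holds one entry, the list of rows, each a list of 7 numbers: the shift along the tool's x, y, z scaled (see below), then the turn, a rotation vector about the tool's x, y, z scaled (see below), then the closure, from 0 (fully open) to 1 (shut). A call has exactly 8 rows; each row shifts and turns the commanded pose from where the row before left it, along the tool's axes as they then stand; what a row does not reach is not made up. The controller multiplies each number of a shift by 25 mm and each number of a turn by 0.12 rad. A row lasts 1/10 s, in which the tool goes at most 50 mm and 8.59 degrees, less where a joint would pass 70% of its speed; a pose out of reach is approached as far as the arm can. A call with a number of a shift or a turn outside -1 to 1 is refused whole. A call with a gripper value outside its range is refused whole. The fingers move at their own pace and stop on an object; FORCE is the grip in N (left out, the last holds). Time passes only in rows, so rows that do not move let the fingers close, or fill a call up. It gives the time, the measured TCP pose, the force, the opening and the grip force at its end, in the units of the state.
- r.state(): the state, without advancing time (a new reading comes with each control period).
- r.snapshot(name): name is "side" or "top" or "wrist"; returns a dict with "frame" (384x512x3 uint8, red, green, blue), "vfov" (degrees; the focal length in pixels is half the picture's height over the tangent of half this angle, whatever the lens; pixels are square), "cx", "cy" (the principal point, pixels), "T" (4x4, takes a point from camera to world coordinates); the wrist camera has in their place "mount" (4x4, takes a point from camera to tool coordinates, whose origin is the TCP and whose axes are the flange's). Camera axes: x right, y down, z forward; pixel columns grow to the right and rows downward; lengths in m; the calibration is good to about 2 mm. A picture is of the moment at which its call begins: read the wrist's pose just before it. There is no depth.
- r.close_job(): hands the job in; it is judged then, once.
The state is a dict: "clock": time; "joints": joint angles; "qd": joint speeds; "tau": joint torques, N m; "tcp_pos": TCP position; "ee_rot": TCP orientation; "wrist_force": force on the tool from outside, world axes, zero at the start; "moment": the same for the moment, N m; "width": finger opening in m; "grip_force": force on a finger pad.
Only numpy, scipy, OpenCV 4.12 (cv2) and the standard library are available. Lean on these libraries where they do the work, as an engineer would, in place of code of your own. Each camera call takes 0.05 s, during which the arm holds its last target. There are 200 camera calls.

## Working session

There is one attempt and no reset: what is moved stays moved. The work goes in short steps, Python scripts to look and compute and a shell command to move; the robot and the scene stay as the last step left them, time stands still between calls to the robot, and variables do not carry over. Pictures are saved under pics/ and viewed, at most 12 in all, crops included, and the job is handed in when it is done.

```bash
mkdir -p pics; ls; python3 - <<'E'
from station import r
import cv2,numpy as np
s=r.state(); print(s['clock'],s['tcp_pos'],s['ee_rot'],s['width'])
for n in ('side','top'):
    d=r.snapshot(n); cv2.imwrite(f'pics/{n}0.png',d['frame'][...,::-1]); print(n,d['vfov'],d['cx'],d['cy'],np.round(d['T'],3).tolist())
a=[cv2.imread(f'pics/{n}0.png') for n in ('side','top')]
cv2.imwrite('pics/top0b.png',cv2.resize(a[1],(800,600),interpolation=cv2.INTER_CUBIC))
cv2.imwrite('pics/side0b.png',cv2.resize(a[0],(800,600),interpolation=cv2.INTER_CUBIC))
E
```

```text
pics
0.0 [ 0.13787576 -0.50629868  0.23082377] [-3.11285898e+00 -4.16120767e-01 -7.26524249e-05] 0.08531464118752943
side 53.37234599769353 256.1169257294022 192.68307349406447 [[-0.831, -0.329, 0.449, 0.146], [-0.556, 0.522, -0.646, 0.656], [-0.022, -0.787, -0.617, 0.65], [0.0, 0.0, 0.0, 1.0]]
top 53.483108023483354 254.28996858102283 185.60589588650458 [[-0.01, -0.986, 0.168, 0.363], [-1.0, 0.008, -0.012, 0.135], [0.011, -0.168, -0.986, 1.076], [0.0, 0.0, 0.0, 1.0]]
```

View pics/top0b.png

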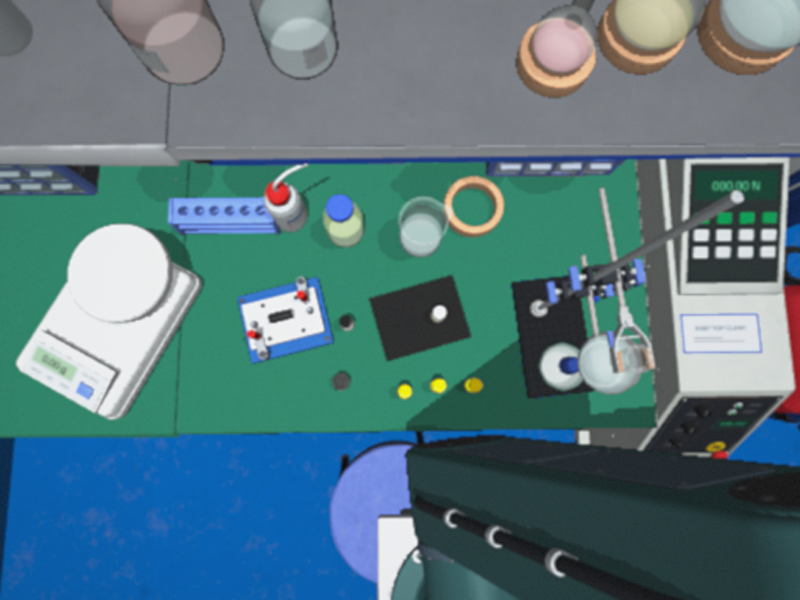

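View pics/side0b.png

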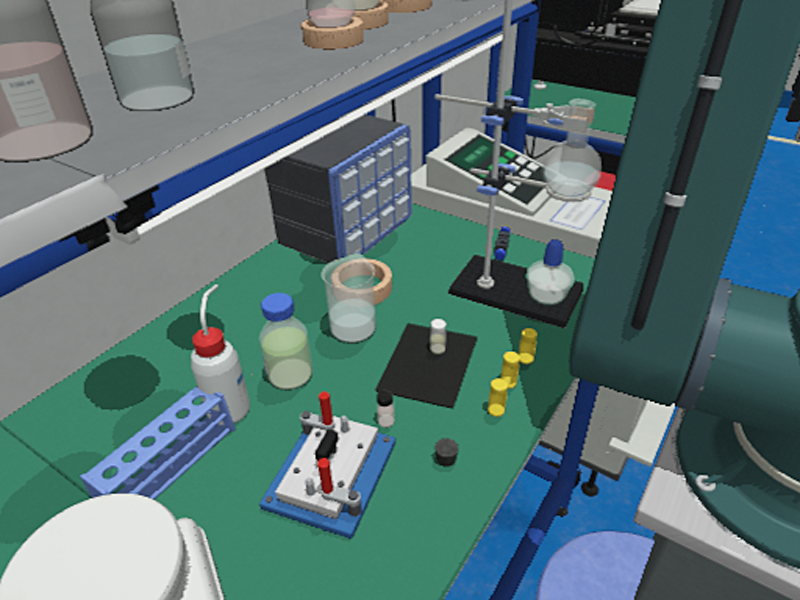

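The top view (800x600 scale) shows the jig near (285,320) with red knobs at (302,295) and (254,334), and the mat near (420,317). The white-capped vial is at (439,313). Things that could be taken for it are the yellow vials (404,391), (438,385) and (474,385), and the black-capped vial (347,322). The stopper is at (341,380). I choose the white cap on the mat.

```bash
cat > h.py <<'E'
from station import r
import cv2,numpy as np
from scipy.spatial.transform import Rotation as R
def look(n):
    s=r.state(); d=r.snapshot(n); f=d['frame']; 
    if n=='wrist':
        T=np.eye(4);T[:3,:3]=R.from_rotvec(s['ee_rot']).as_matrix();T[:3,3]=s['tcp_pos'];d['T']=T@d['mount']
    d['f']=f.shape[0]/2/np.tan(np.radians(d['vfov'])/2); d['hsv']=cv2.cvtColor(f,cv2.COLOR_RGB2HSV); return d
def toplane(d,uv,z):
    uv=np.atleast_2d(uv).astype(float); c=np.c_[(uv[:,0]-d['cx'])/d['f'],(uv[:,1]-d['cy'])/d['f'],np.ones(len(uv))]@d['T'][:3,:3].T
    o=d['T'][:3,3]; return (o+c*((z-o[2])/c[:,2])[:,None])
def pix(d,P):
    P=np.atleast_2d(P); c=(P-d['T'][:3,3])@d['T'][:3,:3]; return c[:,:2]/c[:,2:]*d['f']+[d['cx'],d['cy']]
def blobs(d,lo,hi,amin=6,roi=None):
    m=cv2.inRange(d['hsv'],np.array(lo),np.array(hi))
    if roi: k=np.zeros_like(m);k[roi[1]:roi[3],roi[0]:roi[2]]=1;m*=k
    cs,_=cv2.findContours(m,cv2.RETR_EXTERNAL,cv2.CHAIN_APPROX_NONE)
    return [c for c in cs if cv2.contourArea(c)>=amin]
def cen(c): m=cv2.moments(c); return np.array([m['m10']/m['m00'],m['m01']/m['m00']])
def rect(d,c,z):
    w=toplane(d,c.reshape(-1,2),z)[:,:2]; return cv2.minAreaRect((w*1000).astype(np.float32))
def tool(s,dw):  # world shift -> tool axes in mm
    return np.round(R.from_rotvec(s['ee_rot']).as_matrix().T@np.array(dw)*1000,1)
E
python3 - <<'E'
from h import *
np.set_printoptions(precision=4,suppress=True)
d=look('top')
for c in blobs(d,(105,120,80),(125,255,255),300,(145,170,225,240)): print('jig',rect(d,c,.014))
for c in blobs(d,(0,0,0),(180,120,45),300,(230,170,305,235)): print('mat',rect(d,c,.004))
for z,lo,hi,roi,n in [(.05,(0,0,180),(180,60,255),(270,190,292,212),'whitecap'),(.08,(0,150,100),(8,255,255),(150,170,220,240),'red'),(.024,(0,0,0),(180,130,75),(208,232,230,252),'stopper'),(.05,(0,0,0),(180,130,75),(212,195,230,214),'blackvial'),(.143,(110,120,80),(125,255,255),(200,115,235,145),'bottle')]:
    for c in blobs(d,lo,hi,4,roi): print(n,cen(c),cv2.contourArea(c),toplane(d,cen(c),z)[0])
print(toplane(d,[[423/1.5625,245/1.5625],[404/1.5625,391/1.5625],[474/1.5625,385/1.5625]],.03))
w=look('wrist');cv2.imwrite('pics/w0.png',w['frame'][...,::-1]);print(np.round(w['mount'],3),w['f'])
E
```

```text
jig ((496.51806640625, 308.15008544921875), (120.77862548828125, 115.91558837890625), 14.066070556640625)
whitecap [280.9043 199.6986] 47.0 [0.4983 0.0498 0.05  ]
red [161.2963 213.4444] 9.0 [0.4609 0.3659 0.08  ]
red [192.7246 188.7536] 11.5 [0.5256 0.285  0.08  ]
blackvial [220.8148 204.8624] 31.5 [0.4857 0.2129 0.05  ]
bottle [217.0124 132.7753] 201.0 [0.659  0.2163 0.143 ]
[[ 0.6233  0.0743  0.03  ]
 [ 0.3635  0.1118  0.03  ]
 [ 0.3726 -0.01    0.03  ]]
[[-0.001 -0.96  -0.278  0.07 ]
 [ 1.    -0.    -0.     0.001]
 [ 0.    -0.278  0.96  -0.142]
 [ 0.     0.     0.     1.   ]] 317.0210102193182
```

```bash
python3 -m inch '[[[0.45,-1,0,0,0,0,0],[0.45,-1,0,0,0,0,0],[0.45,-1,0,0,0,0,0],[0.45,-1,0,0,0,0,0],[0.45,-1,0,0,0,0,0],[0.45,-1,0,0,0,0,0],[0.45,-1,0,0,0,0,0],[0.45,-1,0,0,0,0,0]]]' 30
python3 -m inch '[[[0,0,0,0,0,-1,0],[0,0,0,0,0,-1,0],[0,0,0,0,0,-1,0],[0,0,0,0,0,-1,0],[0,0,0,0,0,-1,0],[0,0,0,0,0,-1,0],[0,0,0,0,0,-1,0],[0,0,0,0,0,-1,0]]]'
python3 -m inch '[[[0,0,0,0,0,-1,0],[0,0,0,0,0,-1,0],[0,0,0,0,0,-0.9,0],[0,0,0,0,0,0,0],[0,0,0,0,0,0,0],[0,0,0,0,0,0,0],[0,0,0,0,0,0,0],[0,0,0,0,0,0,0]]]'
python3 -c "
from h import *
s=r.state();print(s['joints'],R.from_rotvec(s['ee_rot']).as_matrix().round(3))"
```

```text
clock: 1.0
tcp_pos: [0.1722, -0.2888, 0.2312]
ee_rot: [-3.114, -0.416, -0.0]
wrist_force: [0.6, -0.3, -0.4]
width: 0.0856
grip_force: 0.0
clock: 1.8
tcp_pos: [0.1722, -0.2899, 0.2312]
ee_rot: [-2.565, -1.813, -0.0]
wrist_force: [-0.0, 1.3, 0.1]
width: 0.0853
grip_force: 0.0
clock: 2.6
tcp_pos: [0.1722, -0.29, 0.2313]
ee_rot: [-2.219, -2.224, 0.0]
wrist_force: [-0.0, 0.6, -0.0]
width: 0.0852
grip_force: 0.0
[-1.27807038e+00 -6.24606255e-02 -4.25529762e-01  1.20773498e+00
 -2.72150643e-05  2.90664943e-01] [[-0.002  1.    -0.   ]
 [ 1.     0.002 -0.   ]
 [-0.    -0.    -1.   ]]
```

```bash
python3 -m inch '[[[1,0.5,0,0,0,0,0],[1,0.5,0,0,0,0,0],[1,0.5,0,0,0,0,0],[1,0.5,0,0,0,0,0],[1,0.5,0,0,0,0,0],[1,0.5,0,0,0,0,0],[1,0.5,0,0,0,0,0],[1,0.5,0,0,0,0,0]]]'
python3 -m inch '[[[1,0.88,0,0,0,0,0],[1,0.88,0,0,0,0,0],[1,0.88,0,0,0,0,0],[1,0.88,0,0,0,0,0],[1,0.88,0,0,0,0,0],[1,0.88,0,0,0,0,0],[1,0.88,0,0,0,0,0],[1,0.88,0,0,0,0,0]]]'
python3 - <<'E'
from h import *
np.set_printoptions(precision=4,suppress=True)
d=look('wrist');cv2.imwrite('pics/w1.png',cv2.resize(d['frame'][...,::-1],(800,600)))
print(r.state()['tcp_pos'])
for c in blobs(d,(0,0,170),(180,60,255),60): print('white',cen(c),cv2.contourArea(c),toplane(d,cen(c),.05)[0])
for c in blobs(d,(0,0,0),(180,255,60),400): print('dark',cen(c),cv2.contourArea(c),rect(d,c,.004))
E
```

```text
clock: 3.4
tcp_pos: [0.2719, -0.0886, 0.2314]
ee_rot: [2.219, 2.223, 0.0]
wrist_force: [0.4, -0.8, -0.2]
width: 0.0856
grip_force: 0.0
clock: 4.2
tcp_pos: [0.4478, 0.1122, 0.2312]
ee_rot: [2.218, 2.225, -0.0]
wrist_force: [0.2, -1.5, -0.5]
width: 0.0851
grip_force: 0.0
[0.4505 0.1146 0.2308]
white [ 73.6548 375.6524] 140.5 [ 0.2228 -0.1567  0.05  ]
white [ 60.3304 288.8732] 457.5 [ 0.2265 -0.0302  0.05  ]
white [296.4382 228.4515] 275.0 [0.4984 0.0463 0.05  ]
white [290.4591 212.1452] 171.0 [0.4911 0.0653 0.05  ]
white [438.4647 216.2929] 6662.5 [0.6519 0.0609 0.05  ]
white [ 13.3767 244.0804] 1384.5 [0.1835 0.0267 0.05  ]
white [504.4987  93.0879] 64.5 [0.6948 0.1887 0.05  ]
white [446.2924  67.451 ] 2696.0 [0.6341 0.2119 0.05  ]
white [302.0884   9.2748] 1281.5 [0.4943 0.2611 0.05  ]
white [13.6631 40.4909] 1590.5 [0.2264 0.2346 0.05  ]
dark [256.7144 338.7111] 39295.0 ((455.30401611328125, -105.89041900634766), (750.4580078125, 223.1897735595703), 0.18122272193431854)
dark [287.3202 179.0356] 9095.5 ((494.4237365722656, 82.60501861572266), (118.25912475585938, 154.51119995117188), 15.334437370300293)
```

View pics/w1.png

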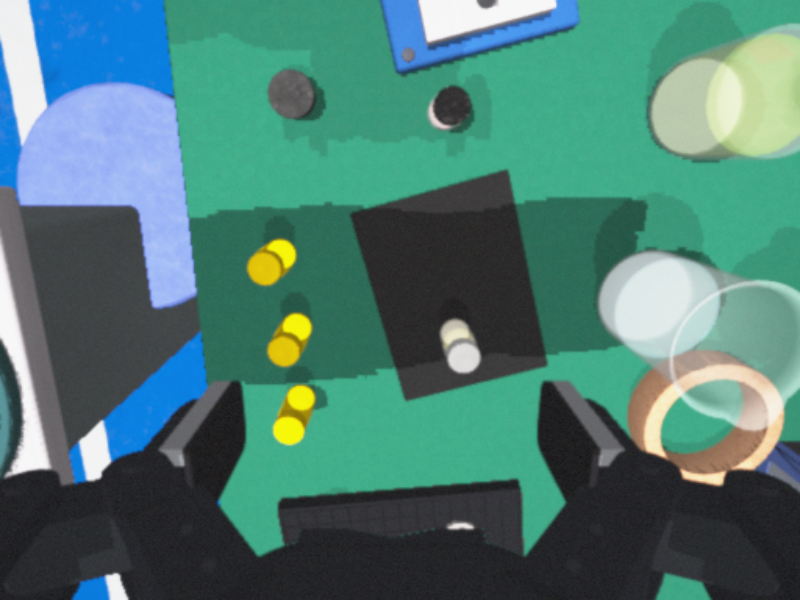

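The wrist view (800x600) shows the white cap at (463,357) on the black mat with corners (350,213), (508,171), (547,366) and (405,400). It is clearly the white-capped vial and not one of the yellow ones at (275,255), (290,340) and (295,415). I'm going to it now.

```bash
python3 -m inch '[[[-0.9,0.63,0,0,0,0,0.3],[-0.9,0.63,0,0,0,0,0.3],[-0.9,0.63,0,0,0,0,0.3],[0,0,1,0,0,0,0.3],[0,0,1,0,0,0,0.3],[0,0,1,0,0,0,0.3],[0,0,1,0,0,0,0.3],[0,0,0.6,0,0,0,0.3]]]' 30
python3 - <<'E'
from h import *
np.set_printoptions(precision=4,suppress=True)
d=look('wrist');cv2.imwrite('pics/w2.png',d['frame'][...,::-1])
print(r.state()['tcp_pos'],r.state()['width'])
for c in blobs(d,(0,0,150),(180,60,255),150): print('white',cen(c),cv2.contourArea(c),cv2.boundingRect(c),toplane(d,cen(c),.054)[0])
E
```

```text
clock: 5.05
tcp_pos: [0.4937, 0.0435, 0.1146]
ee_rot: [-2.218, -2.223, 0.002]
wrist_force: [-0.7, -0.2, -0.2]
width: 0.0595
grip_force: 0.0
[0.493  0.0435 0.1131] 0.05958952554132321
white [ 24.4186 277.8173] 1266.0 (8, 240, 33, 78) [ 0.3301 -0.011   0.054 ]
white [465.4919 243.1248] 454.0 (447, 225, 43, 42) [0.6435 0.0174 0.054 ]
white [256.6677 200.3488] 807.5 (241, 185, 33, 32) [0.4977 0.0483 0.054 ]
white [255.1513 177.5636] 297.5 (242, 169, 29, 20) [0.4966 0.064  0.054 ]
white [460.9292 156.3807] 11468.0 (395, 98, 117, 150) [0.629  0.0783 0.054 ]
```

View pics/w2.png

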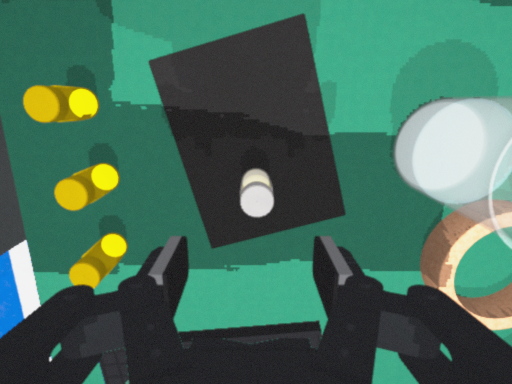

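Close view: cap centred at (257,200), between the open fingers. Mat corners are at (149,60), (304,13), (345,214) and (211,248). I'll descend and grasp.

```bash
python3 -m inch '[[[0.17,0.19,0.8,0,0,0,0.3],[0,0,1,0,0,0,0.3],[0,0,1,0,0,0,0.3],[0,0,1,0,0,0,0.3],[0,0,0,0,0,0,0.3],[0,0,0,0,0,0,1],[0,0,0,0,0,0,1],[0,0,0,0,0,0,1]]]' 30
python3 -m inch '[[[0,0,0,0,0,0,1],[0,0,0,0,0,0,1],[0,0,-0.5,0,0,0,1],[0,0,-0.7,0,0,0,1],[0,0,-0.9,0,0,0,1],[0,0,-0.9,0,0,0,1],[0,0,-1,0,0,0,1],[0,0,0,0,0,0,1]]]'
python3 - <<'E'
from h import *
s=r.state();print(s['tcp_pos'],s['width'],s['grip_force'])
d=look('top')
p=np.float32([[350,213],[508,171],[547,366],[405,400]])/1.5625
# w1 & w2 mat corners from picture, poses as read then
M=r.snapshot('wrist')['mount']
for tcp,q in (([.4505,.1146,.2308],p),([.493,.0435,.1131],np.float32([[149,60],[304,13],[345,214],[211,248]]))):
    T=np.eye(4);T[:3,:3]=[[0,1,0],[1,0,0],[0,0,-1]];T[:3,3]=tcp
    w=toplane(dict(T=T@M,f=317.02,cx=256,cy=192),q,.004)[:,:2]
    print(w.round(4).tolist(),w.mean(0),cv2.minAreaRect((w*1000).astype(np.float32)))
E
```

```text
clock: 5.9
tcp_pos: [0.5001, 0.0477, 0.0227]
ee_rot: [2.217, 2.224, 0.002]
wrist_force: [-1.5, 0.1, 7.9]
width: 0.0229
grip_force: 29.0
clock: 6.7
tcp_pos: [0.501, 0.0477, 0.125]
ee_rot: [2.215, 2.222, 0.006]
wrist_force: [0.7, -0.7, -0.5]
width: 0.0232
grip_force: 29.5
[0.50098855 0.04768852 0.12499346] 0.023203812648764893 29.51766550540924
[[0.4132, 0.1441], [0.528, 0.1741], [0.5685, 0.0219], [0.4541, -0.0084]] [0.49095456 0.0829341 ] ((490.86199951171875, 83.01985168457031), (118.60604095458984, 158.12210083007812), 14.922356605529785)
[[0.4139, 0.1414], [0.5268, 0.1723], [0.5676, 0.0209], [0.4535, -0.0104]] [0.49045165 0.08106417] ((490.1570129394531, 80.94457244873047), (118.27399444580078, 157.43765258789062), 15.074370384216309)
```

```bash
python3 -m inch '[[[0.6,-0.3,0,0,0,0,1],[0.92,-0.5,0,0,0,0,1],[0.92,-0.5,0,0,0,0,1],[0.92,-0.5,0,0,0,0,1],[0.92,-0.5,0,0,0,0,1],[0.92,-0.5,0,0,0,0,1],[0.92,-0.5,0,0,0,0,1],[0.92,-0.5,0,0,0,0,1]]]'
python3 -m inch '[[[0.92,-0.5,0,0,0,0,1],[0.92,-0.5,0,0,0,0,1],[0.92,-0.5,0,0,0,0,1],[0.32,-0.14,0.3,0,0,0,1],[0,0,0.9,0,0,0,1],[0,0,0.9,0,0,0,1],[0,0,0.9,0,0,0,1],[0,0,0,0,0,0,1]]]'
python3 -c "
from h import *
s=r.state();print(s['tcp_pos'],s['ee_rot'],s['width'])
d=look('top');cv2.imwrite('pics/t1.png',cv2.resize(d['frame'][140:300,100:340,::-1],None,fx=3,fy=3))"
```

```text
clock: 7.6
tcp_pos: [0.4019, 0.2247, 0.1206]
ee_rot: [-2.217, -2.225, 0.002]
wrist_force: [0.0, -0.4, 0.1]
width: 0.0228
grip_force: 29.5
clock: 8.4
tcp_pos: [0.3604, 0.2992, 0.0436]
ee_rot: [-2.217, -2.224, 0.008]
wrist_force: [0.1, -0.2, -0.4]
width: 0.0228
grip_force: 29.5
[0.36039045 0.29918768 0.04360393] [-2.21719206 -2.22383592  0.00785535] 0.022819711758327373
```

View pics/t1.png

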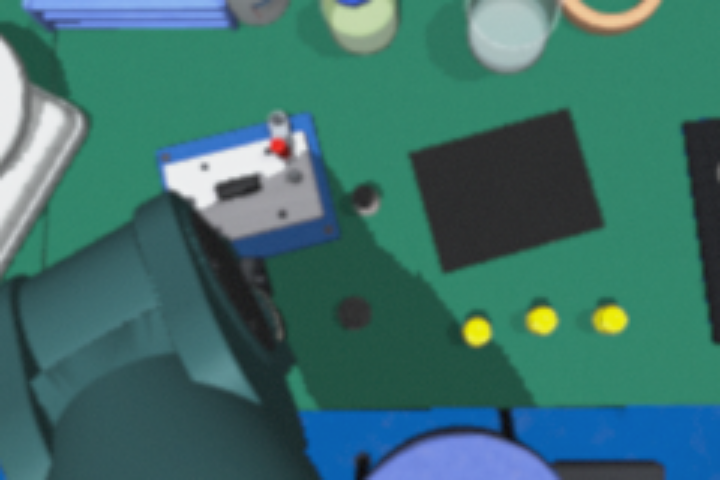

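The top crop shows the mat now empty (quad around (505,190)), with stopper, black vial and jig undisturbed. The vial is held over bare bench near the arm. I'll lower, release and rise.

```bash
python3 -m inch '[[[0,0,0.4,0,0,0,1],[0,0,0.3,0,0,0,1],[0,0,0.15,0,0,0,1],[0,0,0.1,0,0,0,1],[0,0,0,0,0,0,1],[0,0,0,0,0,0,0.6],[0,0,0,0,0,0,0.4],[0,0,0,0,0,0,0.35]]]'
python3 -m inch '[[[0,0,0,0,0,0,0.35],[0,0,-0.5,0,0,0,0.35],[0,0,-1,0,0,0,0.35],[0,0,-1,0,0,0,0.35],[0,0,-1,0,0,0,0.35],[0,0,-1,0,0,0,0.35],[0,0,-1,0,0,0,0.35],[0,0,-1,0,0,0,0.35]]]'
python3 -m inch '[[[0.3,0,-1,0,0,0,0.35],[0.3,1,-0.7,0,0,0,0.35],[0.3,1,0,0,0,0,0.35],[0.3,1,0,0,0,0,0.35],[0,0.6,0,0,0,0,0.35],[0,0,0,0,0,0,0.35],[0,0,0,0,0,0,0.35],[0,0,0,0,0,0,0.35]]]'
python3 - <<'E'
from h import *
np.set_printoptions(precision=4,suppress=True)
d=look('wrist');cv2.imwrite('pics/w3.png',cv2.resize(d['frame'][...,::-1],(800,600)))
s=r.state();print(s['tcp_pos'],s['ee_rot'])
for c in blobs(d,(0,0,150),(180,60,255),100): print('white',cen(c),cv2.contourArea(c),cv2.boundingRect(c),toplane(d,cen(c),.05)[0])
for lo,hi in (((0,140,90),(8,255,255)),((172,140,90),(180,255,255))):
  for c in blobs(d,lo,hi,20): print('red',cen(c),cv2.contourArea(c),cv2.boundingRect(c),toplane(d,cen(c),.09)[0])
for c in blobs(d,(105,140,80),(125,255,255),2000): print('blue',rect(d,c,.014),toplane(d,cv2.boxPoints(cv2.minAreaRect(c)),.014))
E
```

```text
clock: 9.25
tcp_pos: [0.3626, 0.3004, 0.0227]
ee_rot: [2.218, 2.225, 0.001]
wrist_force: [-0.8, -0.0, -0.0]
width: 0.0554
grip_force: 0.0
clock: 10.05
tcp_pos: [0.3623, 0.3003, 0.1862]
ee_rot: [2.218, 2.225, 0.0]
wrist_force: [0.5, 0.2, -0.5]
width: 0.0556
grip_force: 0.0
clock: 10.85
tcp_pos: [0.4515, 0.3305, 0.2277]
ee_rot: [-2.218, -2.225, 0.0]
wrist_force: [0.0, -0.4, -0.5]
width: 0.0556
grip_force: 0.0
[0.4515 0.3306 0.2278] [-2.2176 -2.2252 -0.0001]
white [386.9212 367.0934] 858.5 (371, 347, 42, 37) [0.6227 0.08   0.05  ]
white [ 12.9971 308.4044] 1132.5 (0, 287, 31, 48) [0.1727 0.1638 0.05  ]
white [475.4069 282.6618] 240.0 (453, 260, 32, 45) [0.7092 0.2    0.05  ]
white [275.7232 254.42  ] 209.5 (268, 246, 18, 19) [0.4799 0.2349 0.05  ]
white [413.8398 250.7997] 1599.5 (390, 229, 51, 46) [0.6329 0.2398 0.05  ]
white [333.0495 208.4717] 165.0 (325, 200, 19, 21) [0.5396 0.2892 0.05  ]
white [168.2204 193.084 ] 518.0 (154, 177, 30, 32) [0.365  0.3057 0.05  ]
white [497.6886 199.2092] 1526.0 (480, 166, 32, 64) [0.7127 0.3    0.05  ]
white [283.1259 165.5163] 8202.5 (221, 105, 110, 130) [0.4849 0.3356 0.05  ]
white [357.8812   7.3584] 672.0 (326, 0, 58, 20) [0.5475 0.4802 0.05  ]
white [21.7833 91.0143] 3511.0 (0, 0, 47, 193) [0.2311 0.4077 0.05  ]
red [324.2957 221.6089] 323.0 (313, 207, 23, 29) [0.5213 0.2899 0.09  ]
red [259.8342 141.3102] 187.0 (253, 132, 15, 19) [0.4596 0.3652 0.09  ]
blue ((488.8567810058594, 337.8875427246094), (121.81171417236328, 119.0264892578125), 13.767197608947754) [[0.4157 0.3812 0.014 ]
 [0.5329 0.41   0.014 ]
 [0.5704 0.2972 0.014 ]
 [0.4431 0.2628 0.014 ]]
```

View pics/w3.png

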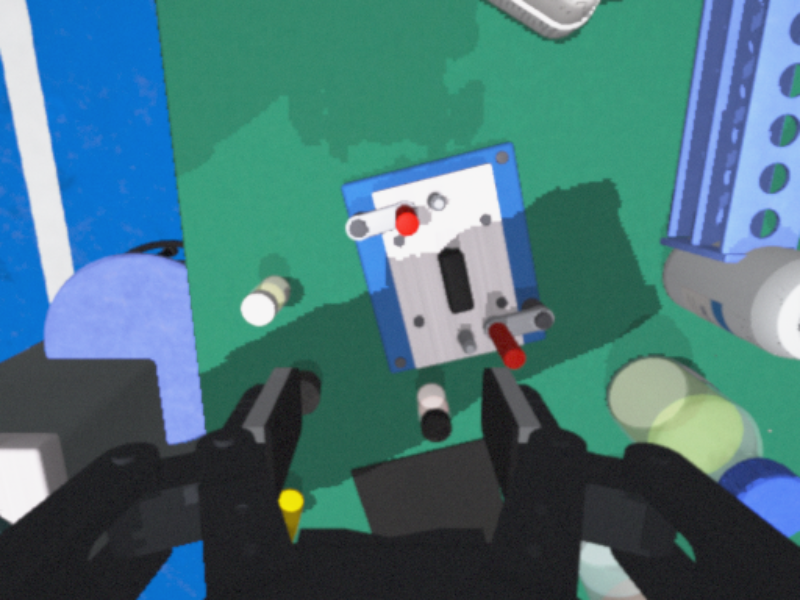

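The wrist view (800x600) shows the vial upright on bare bench at (258,308), and jig corners at (343,185), (513,142), (548,340) and (392,372). Knob B's top is at (406,222) and knob A's top at (513,358). Pivots are B (357,228) and A (543,318), and the bar grip is at (457,280).

```bash
python3 - <<'E'
from h import *
np.set_printoptions(precision=4,suppress=True)
d=look('wrist'); k=1.5625
w=toplane(d,np.array([[343,185],[513,142],[548,340],[392,372]])/k,.014)[:,:2]
print(w,w.mean(0),cv2.minAreaRect((w*1000).astype(np.float32)))
for n,p,z in (('B',(406,221),.0955),('A',(514,360),.0955),('grip',(457,280),.068),('pA',(543,318),.045),('pB',(357,228),.045)): print(n,toplane(d,np.array(p)/k,z)[0])
E
```

```text
[[0.4175 0.3806]
 [0.5346 0.4097]
 [0.5717 0.2653]
 [0.4523 0.2383]] [0.494  0.3235] ((494.3278503417969, 322.89886474609375), (122.34746551513672, 149.10047912597656), 13.939494132995605)
B [0.4595 0.3658 0.0955]
A [0.5249 0.2833 0.0955]
grip [0.4927 0.3256 0.068 ]
pA [0.5563 0.2932 0.045 ]
pB [0.4289 0.3548 0.045 ]
```

```bash
python3 -m inch '[[[-0.62,0.98,0,0,0,0,0.35],[-0.62,0.98,0,0,0,0,0.35],[-0.62,0.98,0,0,0,0,0.35],[0,0,1,0,0,0,0.35],[0,0,1,0,0,0,0.35],[0,0,1,0,0,0,0.35],[0,0,1,0,0,0,0.35],[0,0,0,0,0,0,0.35]]]' 20
python3 - <<'E'
from h import *
np.set_printoptions(precision=4,suppress=True)
d=look('wrist');cv2.imwrite('pics/w4.png',d['frame'][...,::-1])
print(r.state()['tcp_pos'])
print(pix(d,[[.526,.2847,.0955],[.461,.3633,.0955]]))
for c in blobs(d,(0,140,90),(8,255,255),20): print('red',cen(c),cv2.contourArea(c),cv2.boundingRect(c))
E
```

```text
clock: 11.75
tcp_pos: [0.5241, 0.2838, 0.1252]
ee_rot: [-2.217, -2.224, 0.006]
wrist_force: [-0.5, 0.4, 0.6]
width: 0.0553
grip_force: 0.0
[0.5249 0.2842 0.1271]
[[254.1166 222.8344]
 [128.1263  79.0796]]
red [253.0428 222.8956] 346.5 (242, 212, 23, 22)
red [127.9841  78.0264] 461.0 (116, 66, 25, 26)
```

View pics/w4.png

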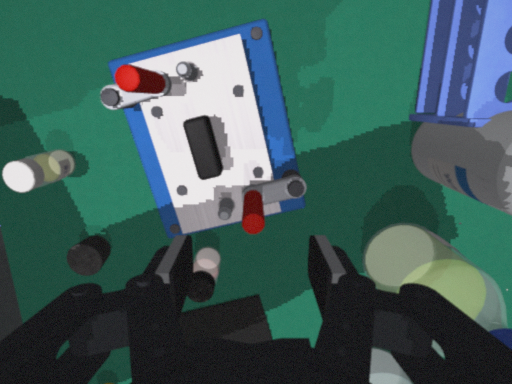

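Knob A's top is at (253,223), within 1 px of the prediction, and knob B at (128,78). I'll descend, grip and swing A along its arc.

```bash
python3 -m inch '[[[0,0,0.8,0,0,0,0.35],[0,0,1,0,0,0,0.35],[0,0,0.5,0,0,0,0.35],[0,0,0,0,0,0,0.35],[0,0,0,0,0,0,1],[0,0,0,0,0,0,1],[0,0,0,0,0,0,1],[0,0,0,0,0,0,1]]]' 20
python3 -m inch '[[[-0.25,0.09,0,0,0,0,1],[-0.23,0.14,0,0,0,0,1],[-0.19,0.18,0,0,0,0,1],[-0.15,0.22,0,0,0,0,1],[-0.10,0.24,0,0,0,0,1],[-0.05,0.26,0,0,0,0,1],[0,0.26,0,0,0,0,1],[0.06,0.26,0,0,0,0,1]]]'
python3 -m inch '[[[0,0,0,0,0,0,1],[0,0,0,0,0,0,0.6],[0,0,0,0,0,0,0.5],[0,0,0,0,0,0,0.5],[0,0,-1,0,0,0,0.5],[0,0,-1,0,0,0,0.5],[0,0,-0.4,0,0,0,0.4],[0,0,0,0,0,0,0.35]]]'
python3 - <<'E'
from h import *
np.set_printoptions(precision=4,suppress=True)
d=look('wrist')
print(r.state()['tcp_pos'])
print(pix(d,[[.5647,.2615,.0955],[.461,.3633,.0955]]))
for c in blobs(d,(0,140,80),(8,255,255),20): print('red',cen(c),cv2.boundingRect(c),toplane(d,cen(c),.0955)[0])
E
```

```text
clock: 12.6
tcp_pos: [0.5256, 0.2845, 0.0711]
ee_rot: [-2.218, -2.225, -0.0]
wrist_force: [-5.3, -1.4, 8.7]
width: 0.0131
grip_force: 21.2
clock: 13.4
tcp_pos: [0.5661, 0.2607, 0.0701]
ee_rot: [-2.218, -2.224, 0.005]
wrist_force: [-8.2, -1.8, -1.1]
width: 0.0132
grip_force: 21.0
clock: 14.2
tcp_pos: [0.568, 0.262, 0.1312]
ee_rot: [2.217, 2.224, 0.003]
wrist_force: [0.5, -0.3, -0.1]
width: 0.0558
grip_force: 0.0
[0.5675 0.2618 0.13  ]
[[244.8874 221.3426]
 [ 41.3239  34.4909]]
red [248.5631 211.191 ] (238, 189, 22, 42) [0.5669 0.268  0.0955]
red [491.7116 132.1435] (465, 90, 47, 84) [0.7017 0.3147 0.0955]
red [41.1862 33.4321] (28, 20, 27, 29) [0.461  0.3638 0.0955]
```

Clamp A is at about 1.6 rad: knob top near (249,221) gives (0.567,0.261). Next is clamp B.

```bash
python3 -m inch '[[[0.82,-0.85,0,0,0,0,0.35],[0.82,-0.85,0,0,0,0,0.35],[0.82,-0.85,0,0,0,0,0.35],[0.82,-0.85,0,0,0,0,0.35],[0.82,-0.85,0,0,0,0,0.35],[0,0,0,0,0,0,0.35],[0,0,0.8,0,0,0,0.35],[0,0,0,0,0,0,0.35]]]'
python3 -m inch '[[[0,0,0.6,0,0,0,0.35],[0,0,0.6,0,0,0,0.35],[0,0,0.4,0,0,0,0.35],[0,0,0,0,0,0,0.35],[0,0,0,0,0,0,1],[0,0,0,0,0,0,1],[0,0,0,0,0,0,1],[0,0,0,0,0,0,1]]]' 20
python3 -m inch '[[[0.25,-0.09,0,0,0,0,1],[0.23,-0.14,0,0,0,0,1],[0.19,-0.18,0,0,0,0,1],[0.15,-0.22,0,0,0,0,1],[0.10,-0.24,0,0,0,0,1],[0.05,-0.26,0,0,0,0,1],[0,-0.26,0,0,0,0,1],[-0.06,-0.26,0,0,0,0,1]]]'
python3 -m inch '[[[0,0,0,0,0,0,1],[0,0,0,0,0,0,0.6],[0,0,0,0,0,0,0.5],[0,0,0,0,0,0,0.5],[0,0,-1,0,0,0,0.5],[0,0,-1,0,0,0,0.5],[0,0,-1,0,0,0,0.4],[0,0,-1,0,0,0,0.35]]]'
python3 -m inch '[[[-0.8,0.95,-0.6,0,0,-0.6,0.35],[-0.8,0.95,0,0,0,-0.6,0.35],[-0.8,0.95,0,0,0,-0.6,0.35],[0,0,0,0,0,-0.24,0.35],[0,0,0,0,0,0,0.35],[0,0,0,0,0,0,0.35],[0,0,0,0,0,0,0.35],[0,0,0,0,0,0,0.35]]]'
python3 - <<'E'
from h import *
np.set_printoptions(precision=4,suppress=True)
d=look('wrist');cv2.imwrite('pics/w5.png',cv2.resize(d['frame'][...,::-1],(800,600)))
s=r.state();m=R.from_rotvec(s['ee_rot']).as_matrix();print(s['tcp_pos'],m[:,0],np.degrees(np.arctan2(m[1,0],m[0,0])))
for c in blobs(d,(0,140,80),(8,255,255),20): print('red',cen(c),cv2.boundingRect(c),toplane(d,cen(c),.0955)[0])
for c in blobs(d,(0,0,0),(180,255,60),150,(120,30,400,230)): print('dark',cen(c),cv2.boundingRect(c),cv2.contourArea(c),rect(d,c,.068))
E
```

```text
clock: 15.05
tcp_pos: [0.4596, 0.363, 0.1074]
ee_rot: [-2.217, -2.224, 0.006]
wrist_force: [-0.2, -0.5, -0.8]
width: 0.0553
grip_force: 0.0
clock: 15.85
tcp_pos: [0.4604, 0.3639, 0.0707]
ee_rot: [-2.218, -2.225, -0.0]
wrist_force: [-3.6, -1.2, 6.2]
width: 0.0133
grip_force: 21.9
clock: 16.65
tcp_pos: [0.4213, 0.3881, 0.0712]
ee_rot: [2.217, 2.224, 0.008]
wrist_force: [8.9, 3.9, 1.1]
width: 0.0131
grip_force: 21.6
clock: 17.45
tcp_pos: [0.4193, 0.3863, 0.1709]
ee_rot: [-2.218, -2.225, 0.001]
wrist_force: [0.4, 0.1, 1.1]
width: 0.0557
grip_force: 0.0
clock: 18.25
tcp_pos: [0.4943, 0.3326, 0.1852]
ee_rot: [1.929, 2.479, 0.0]
wrist_force: [0.6, -0.3, -0.4]
width: 0.0561
grip_force: 0.0
[0.4944 0.3325 0.1851] [-0.2457  0.9693  0.0001] 104.22287642528995
red [497.8393 293.636 ] (475, 264, 37, 62) [0.7162 0.2996 0.0955]
red [305.7825 278.1847] (299, 259, 17, 41) [0.5559 0.2741 0.0955]
red [172.1711  99.9532] (158, 90, 31, 20) [0.4236 0.3865 0.0955]
dark [246.8714 195.6349] (239, 168, 17, 48) 519.5 ((492.4764709472656, 326.2254333496094), (13.463855743408203, 41.70382308959961), 13.630241394042969)
```

View pics/w5.png

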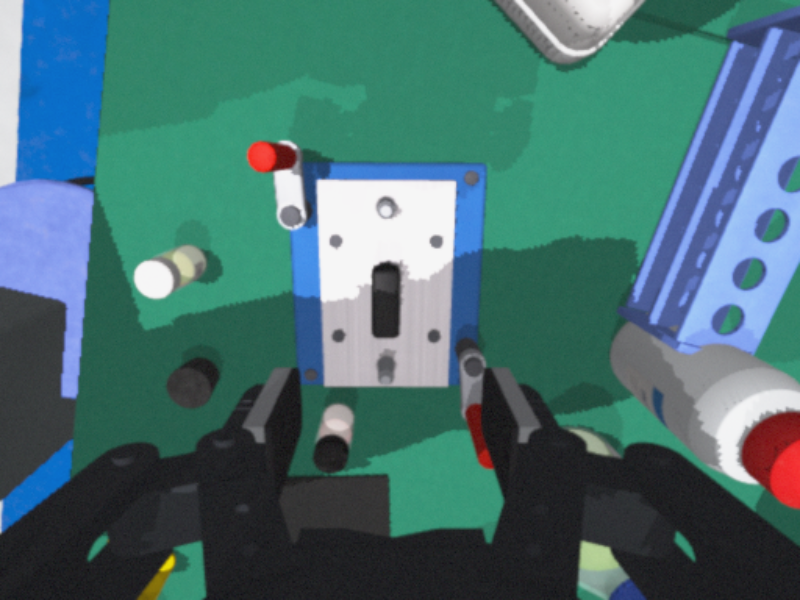

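The view shows both clamps off the plate, arms outside its edges: knob B at (263,157), knob A at (480,440). The plate is square to the tool, with the bar grip at (386,300). I'll descend onto the bar.

```bash
python3 -m inch '[[[-0.28,-0.13,0.5,0,0,0,0.35],[0,0,1,0,0,0,0.35],[0,0,1,0,0,0,0.35],[0,0,1,0,0,0,0.35],[0,0,1,0,0,0,0.35],[0,0,0.7,0,0,0,0.35],[0,0,0.52,0,0,0,0.35],[0,0,0,0,0,0,0.35]]]'
python3 -m inch '[[[0,0,0,0,0,0,0.35],[0,0,0,0,0,0,0.8],[0,0,0,0,0,0,1],[0,0,0,0,0,0,1],[0,0,0,0,0,0,1],[0,0,0,0,0,0,1],[0,0,0,0,0,0,1],[0,0,0,0,0,0,1]]]' 70
python3 -m inch '[[[0,0,-0.1,0,0,0,1],[0,0,-0.1,0,0,0,1],[0,0,-0.1,0,0,0,1],[0,0,-0.1,0,0,0,1],[0,0,0,0,0,0,1],[0,0,0,0,0,0,1],[0,0,0,0,0,0,1],[0,0,0,0,0,0,1]]]'
```

```text
clock: 19.1
tcp_pos: [0.4923, 0.3243, 0.0406]
ee_rot: [-1.929, -2.478, 0.004]
wrist_force: [-0.7, -0.4, 0.1]
width: 0.0556
grip_force: 0.0
clock: 19.9
tcp_pos: [0.4937, 0.3247, 0.0428]
ee_rot: [1.93, 2.479, 0.002]
wrist_force: [-1.6, -1.2, 6.8]
width: 0.0146
grip_force: 69.2
clock: 20.7
tcp_pos: [0.4933, 0.3245, 0.0519]
ee_rot: [-1.93, -2.479, 0.0]
wrist_force: [0.4, 0.3, -4.4]
width: 0.0141
grip_force: 68.6
```

```bash
python3 -m inch '[[[0,0,-0.2,0,0,0,1],[0,0,-0.2,0,0,0,1],[0,0,-0.2,0,0,0,1],[0,0,-0.2,0,0,0,1],[0,0,-0.2,0,0,0,1],[0,0,-0.2,0,0,0,1],[0,0,-0.2,0,0,0,1],[0,0,-0.2,0,0,0,1]]]'
python3 -m inch '[[[0,0,-0.2,0,0,0,1],[0,0,-0.2,0,0,0,1],[0,0,-0.2,0,0,0,1],[0,0,-0.2,0,0,0,1],[0,0,-0.4,0,0,0,1],[0,0,-0.3,0,0,0,1],[0,0,-0.2,0,0,0,1],[0,0,0,0,0,0,1]]]'
python3 - <<'E'
from h import *
s=r.state();m=R.from_rotvec(s['ee_rot']).as_matrix();print(s['tcp_pos'],s['wrist_force'],s['width'],m.round(3).tolist())
a=[look(n)['frame'][...,::-1] for n in ('side','wrist')]
cv2.imwrite('pics/c6.png',cv2.resize(np.hstack([a[0][180:372,128:384],a[1][40:232,128:384]]),(800,300)))
E
```

```text
clock: 21.5
tcp_pos: [0.4934, 0.3246, 0.0925]
ee_rot: [1.93, 2.479, 0.0]
wrist_force: [-0.5, 0.1, -4.5]
width: 0.0145
grip_force: 68.4
clock: 22.3
tcp_pos: [0.4938, 0.3247, 0.1354]
ee_rot: [1.93, 2.479, 0.002]
wrist_force: [0.6, 0.2, -4.4]
width: 0.0143
grip_force: 68.6
[0.49377724 0.32474058 0.13539034] [ 0.5750047   0.18191749 -4.43981861] 0.014334962171766346 [[-0.245, 0.969, 0.001], [0.969, 0.245, 0.001], [0.0, 0.001, -1.0]]
```

View pics/c6.png

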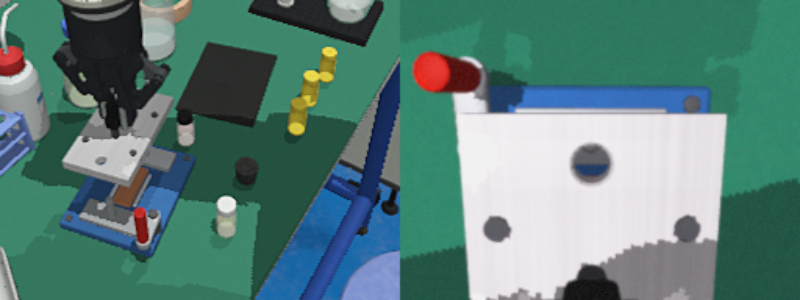

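Left half: the plate hangs level above the jig at (118,140), the strip lies in its bed at (130,187), and the moved vial stands at (227,215). Right half: the plate is free of the dowels. I'll carry it to the mat.

```bash
python3 -m inch '[[[-0.3,-0.08,0,0,0,0,1],[-0.6,-0.16,0,0,0,0,1],[-0.9,-0.24,0,0,0,0,1],[-0.9,-0.24,0,0,0,0,1],[-0.9,-0.24,0,0,0,0,1],[-0.9,-0.24,0,0,0,0,1],[-0.9,-0.24,0,0,0,0,1],[-0.9,-0.24,0,0,0,0,1]]]'
python3 -m inch '[[[-0.9,-0.24,0,0,0,0,1],[-0.9,-0.24,0,0,0,0,1],[-0.7,-0.19,0,0,0,0,1],[-0.4,-0.11,0,0,0,0,1],[-0.18,-0.05,0,0,0,0,1],[0,0,0,0,0,0,1],[0,0,0,0,0,0,1],[0,0,0,0,0,0,1]]]'
python3 -m inch '[[[0,0,0.3,0,0,0,1],[0,0,0.5,0,0,0,1],[0,0,0.6,0,0,0,1],[0,0,0.6,0,0,0,1],[0,0,0.6,0,0,0,1],[0,0,0.5,0,0,0,1],[0,0,0.3,0,0,0,1],[0,0,0,0,0,0,1]]]'
python3 - <<'E'
from h import *
s=r.state();print(s['tcp_pos'],s['wrist_force'],s['width'])
d=look('wrist');cv2.imwrite('pics/w7.png',d['frame'][...,::-1])
print(pix(d,[[.4139,.1430,.004],[.527,.1733,.004]]))
E
```

```text
clock: 23.2
tcp_pos: [0.4907, 0.1596, 0.1344]
ee_rot: [-1.93, -2.478, 0.001]
wrist_force: [0.9, 0.5, -4.2]
width: 0.0146
grip_force: 68.5
clock: 24.0
tcp_pos: [0.49, 0.0824, 0.1345]
ee_rot: [-1.929, -2.48, -0.0]
wrist_force: [0.7, 0.7, -3.8]
width: 0.0149
grip_force: 68.6
clock: 24.8
tcp_pos: [0.4894, 0.0821, 0.0486]
ee_rot: [-1.929, -2.478, 0.002]
wrist_force: [0.6, 0.1, -4.2]
width: 0.0148
grip_force: 68.5
[0.48942372 0.08205482 0.04856001] [ 0.59482422  0.05517966 -4.2034505 ] 0.014815003325984547
[[146.970961    84.95336864]
 [356.80167288  81.79211254]]
```

View pics/w7.png

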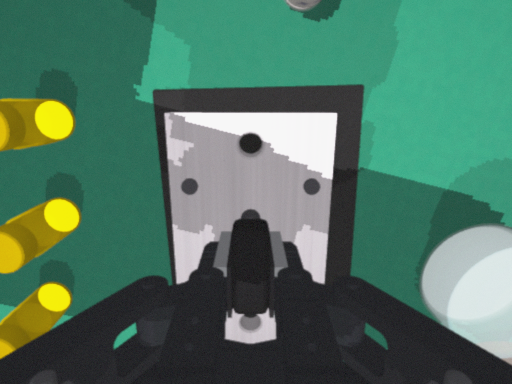

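The plate is square inside the mat: mat edges at columns 155–363, plate 165–337, about 4 mm left of the middle. I'll nudge it and lower.

```bash
python3 -m inch '[[[-0.06,0.14,0.15,0,0,0,1],[0,0,0.2,0,0,0,1],[0,0,0.2,0,0,0,1],[0,0,0.15,0,0,0,1],[0,0,0.1,0,0,0,1],[0,0,0.06,0,0,0,1],[0,0,0,0,0,0,1],[0,0,0,0,0,0,1]]]'
python3 -m inch '[[[0,0,0.03,0,0,0,1],[0,0,0.03,0,0,0,1],[0,0,0.03,0,0,0,1],[0,0,0.03,0,0,0,1],[0,0,0,0,0,0,1],[0,0,0,0,0,0,1],[0,0,0,0,0,0,1],[0,0,0,0,0,0,1]]]'
```

```text
clock: 25.65
tcp_pos: [0.4939, 0.0812, 0.0281]
ee_rot: [1.93, 2.479, 0.0]
wrist_force: [-0.2, 0.6, -4.4]
width: 0.015
grip_force: 68.6
clock: 26.45
tcp_pos: [0.4939, 0.0812, 0.0251]
ee_rot: [1.93, 2.479, 0.0]
wrist_force: [-0.0, 0.1, -5.0]
width: 0.0148
grip_force: 68.6
```

Still fully carried; a little lower until contact.

```bash
python3 -m inch '[[[0,0,0.03,0,0,0,1],[0,0,0.03,0,0,0,1],[0,0,0.03,0,0,0,1],[0,0,0,0,0,0,1],[0,0,0,0,0,0,1],[0,0,0,0,0,0,1],[0,0,0,0,0,0,1],[0,0,0,0,0,0,1]]]'
```

```text
clock: 27.25
tcp_pos: [0.494, 0.0813, 0.0247]
ee_rot: [1.929, 2.478, 0.002]
wrist_force: [-13.4, -0.4, 39.9]
width: 0.0145
grip_force: 74.9
```

```bash
python3 -m inch '[[[0,0,-0.03,0,0,0,1],[0,0,-0.02,0,0,0,1],[0,0,0,0,0,0,1],[0,0,0,0,0,0,0.8],[0,0,0,0,0,0,0.6],[0,0,0,0,0,0,0.5],[0,0,0,0,0,0,0.45],[0,0,0,0,0,0,0.45]]]' 30
python3 -m inch '[[[0,0,-0.2,0,0,0,0.45],[0,0,-0.5,0,0,0,0.45],[0,0,-1,0,0,0,0.45],[0,0,-1,0,0,0,0.45],[0,0,-1,0,0,0,0.45],[0,0,-1,0,0,0,0.45],[0,0,-1,0,0,0,0.45],[0,0,-1,0,0,0,0.45]]]'
python3 -m inch '[[[0.5,-1,0,0,0,0,0.45],[0.5,-1,0,0,0,0,0.45],[0.5,-1,0,0,0,0,0.45],[0.5,-1,0,0,0,0,0.45],[0.5,-0.5,0,0,0,0,0.45],[0,0,0,0,0,0,0.45],[0,0,0,0,0,0,0.45],[0,0,0,0,0,0,0.45]]]'
python3 - <<'E'
from h import *
d=look('wrist');t=look('top')
cv2.imwrite('pics/w8.png',np.hstack([cv2.resize(d['frame'][...,::-1],(400,300)),cv2.resize(t['frame'][120:270,120:320,::-1],(400,300))]))
for c in blobs(t,(0,0,150),(180,60,255),300,(230,160,310,240)): print('plate',rect(t,c,.038))
E
```

```text
clock: 28.05
tcp_pos: [0.4939, 0.0812, 0.024]
ee_rot: [-1.93, -2.479, -0.0]
wrist_force: [0.8, 0.7, 0.0]
width: 0.0471
grip_force: 0.0
clock: 28.85
tcp_pos: [0.4937, 0.0812, 0.193]
ee_rot: [1.93, 2.479, 0.0]
wrist_force: [0.4, 0.1, -0.6]
width: 0.0473
grip_force: 0.0
clock: 29.65
tcp_pos: [0.3705, 0.1142, 0.1916]
ee_rot: [1.93, 2.479, 0.0]
wrist_force: [0.2, -0.3, -0.4]
width: 0.0469
grip_force: 0.0
plate ((521.1578369140625, 87.41271209716797), (34.817161560058594, 127.6138916015625), 5.876648426055908)
```

View pics/w8.png

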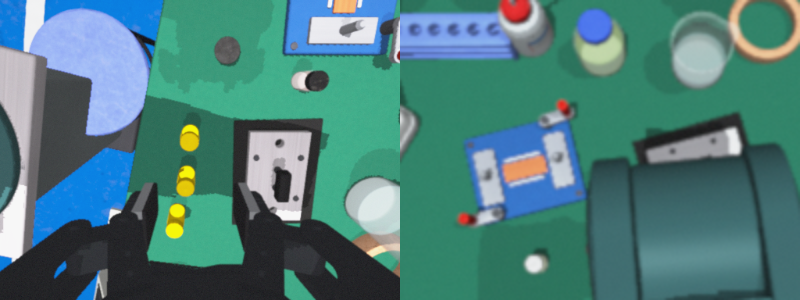

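Left half: the plate lies square on the mat, grip up, around (280,175), with an even black border. Right half: the strip sits in its bed at (525,168), both knobs are swung outward at (563,107) and (467,218), and the vial stands at (537,263). I'm handing it in.

```bash
python3 -c "
from station import r
print(r.close_job())"
```

```text
the job is handed in; nothing more can be done
None
```

I handed the job in at about 30 s of the 72 s allowed. The last pictures show both clamps swung off, the plate lying square on the mat with its grip up, the strip in its bed and the white-capped vial upright on bare bench. The hand-in returned no verdict.

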